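# Put the wide bench scraper away in the engraver's tool rack

### The job

Take the wide scraper out of the green bin and put it away in the rack, blade down, in the empty slot that is long enough for it. Keep hold of it until the blade stands on the bottom of the slot, then let go, and leave everything else on the bench where it is.

Things in the scene. Friction and masses are not known exactly. Their poses are not given: they have to be found in the camera images.
- wide_scraper: Scraper to put away: steel blade 4 (x) x 84 (y) x 60 mm, dark wooden bar handle 16 (x) x 84 (y) mm along its top, from z = 58 to 84 mm; 0.13-0.25 kg. Origin: middle of the blade's free edge; z points from it to the handle. Starts on a sloping rest in the bin, blade down, handle leaning 20 degrees to the bin's -x side (its axes are tilted too). Both sides alike; may go in end for end.
- narrow_scraper: Same make of scraper, only 54 mm wide; on the bin's other rest, leaning the same way. Same axes and origin. To be left in the bin.
- block_long_slot (a point): Wooden block 46 (x) x 110 (y) x 50 mm high on the rack plate, with a slot 7 mm wide (x) and 38 mm deep, open at the top only; this slot is 90 mm long and empty: the one the wide scraper belongs in. The point is the centre of the slot floor, 22 mm above the bench, 38 mm below the mouth; z up, y along the slot.
- block_short_slot (a point): Wooden block 46 (x) x 110 (y) x 50 mm high on the rack plate, with a slot 7 mm wide (x) and 38 mm deep, open at the top only; this slot is 60 mm long and empty: too short for the wide scraper. The point is the centre of the slot floor, 22 mm above the bench, 38 mm below the mouth; z up, y along the slot.
- rack: Aluminium base plate 210 (x) x 120 (y) x 10 mm, fixed, carrying four blocks side by side along its x at 50 mm pitch, in any order; two of the blocks hold tools. Origin: centre of its underside.
- squeegee: Flat tool standing in one of the other rack blocks: black blade 4 x 80 x 60 mm, round aluminium handle 16 mm thick and 80 mm long on top, 76 mm high. Origin: middle of the blade's lower edge, on the slot floor; y along the slot. Stays there.
- straightedge: Flat tool standing in another rack block: steel blade 4 x 82 x 60 mm, black handle 10 mm thick and 60 mm long, 74 mm high. Origin: middle of its lower edge, on the slot floor; y along the slot. Stays there.
- bin: Open green bin 160 (x) x 124 (y) x 30 mm high, wall 4 mm, fixed, with two grey sloping rests 114 mm long, one behind the other, each holding a scraper: its edge on a lip 12 mm above the bench at x = -10 or +50 mm, the blade's -x side against a plate over its lower 46 mm. Origin: centre of the underside.
- oil_bottle: White bottle, diameter 54, 165 mm high, standing between rack and bin. Origin: centre of the underside.
- gauge_stand: Height gauge stand, fixed: cast base 70 (x) x 50 (y) x 28 mm, steel post of 14 mm diameter at its centre, 240 mm high in all, with a short arm out to 60 mm on its +x side at 200 mm height. Stands between rack and bin, beyond the bottle. Origin: centre of the underside.
- brass_stack: Brass block 50 x 30 x 22 mm. Origin: centre of the underside.
- driver: Screwdriver about 150 mm long lying along its x between rack and bin, on the robot's side.
- brush: Brush about 170 mm long lying along its x at the far side.
- paint_jar: Glass jar, diameter 56, 60 mm high, at the far side. Origin: centre of the underside.
- caliper: Steel caliper 160 mm long lying flat at the far side.

How it is judged:
On the way, in this order (a step that is already met when the one before it is completed fails the run):
1. the wide scraper is lifted in the fingers, clear of the bin (height (world z) of wide_scraper above 0.07 m and contact force between the fingers and wide_scraper above 1 N), for 0.1 s.
2. the wide scraper stands on the floor of the long slot (within 8 mm) while still held (z of wide_scraper in the frame of block_long_slot below 0.008 m and horizontal distance between wide_scraper and block_long_slot below 0.008 m and contact force between the fingers and wide_scraper above 1 N), for 0.1 s.
At the end, for the whole second after the job is handed in: The wide scraper is at rest and released in the long slot, blade down: its edge on the slot floor within 5 mm, centred within 4 mm across and 6 mm along the slot, its width along the slot within 0.10 rad, upright within 0.12 rad (x of wide_scraper in the frame of block_long_slot between -0.004 and 0.004 m and y of wide_scraper in the frame of block_long_slot between -0.006 and 0.006 m and z of wide_scraper in the frame of block_long_slot between -0.005 and 0.005 m and angle between the y axis of wide_scraper and the y axis of block_long_slot, either way round below 0.1 rad and angle between wide_scraper's own z axis and vertical below 0.12 rad and linear speed of wide_scraper below 0.02 m/s); the robot touches nothing.
It fails at once if the narrow scraper or a tool in the rack moved by more than 15 mm (distance of any of narrow_scraper, squeegee, straightedge from where it was at the start of the episode above 0.015 m).
It fails at once if another thing on the bench moved by more than 25 mm (distance of any of oil_bottle, brass_stack, driver, paint_jar, caliper, brush from where it was at the start of the episode above 0.025 m).
It also fails if it takes over 45 s, if anything falls off the work surface, if the arm or the gripper's body presses on something with over 40 N, if the wrist force passes 120 N, or if a joint passes its speed limit or range.

### The arm

A 6-joint arm with a two-finger parallel gripper is mounted at the origin on the work surface. World frame = base frame: x ahead of the robot, y to its left, z up, the work surface at z = 0. Lengths are in m, angles in rad, forces in N, time in s.
With the tool pointing down it reaches from about 0.35 to 1 m from the base axis. Payload 7.1 kg.
Tool frame: the origin (TCP) lies on the centre line of the jaws, within the pads' length; the fingertips stand 19 mm ahead of it and the grasp point (between the pads) is the TCP; z points along the fingers, y is the line along which they close (so a half turn about z gives the same grasp; the last joint's range is limited). The gripper opens to 85 mm and grips with 20 to 120 N. Pads are 22 mm wide; open, the fingers measure 114 mm over their backs; the gripper's body (76 mm by 85 mm) begins 54 mm behind the grasp point. The pads swing forward as they close: fully open they stand 13 mm farther back than shut.
Start: joints at [1.308, 0.423, 1.63, -0, 1.089, -0.019], TCP at [0.151, 0.607, 0.224] pointing down, gripper open.
Joint ranges: [-3, 3], [-0.9, 2.11], [0.09, 2.58], [-1.31, 4.45], [0.11, 2.69], [-2.54, 2.54]. Speed limits (rad/s): [2.39, 2.39, 3.01, 3.14, 3.14, 3.14].

### API

Orientations are given as a unit quaternion [w, x, y, z].
In Python, from station import state, snapshot, calibration, sign_off gives the robot as it stands. The module is installed in compiled form; this text tells all that it offers.
- The arm moves only by the tool apply_moves, never from a script. Its argument "series" is a list that holds one entry, the list of rows, each a list of 7 numbers: the shift along the tool's x, y, z in units of 300 mm (1.0 is 300 mm), then the turn, a rotation vector about the tool's x, y, z in units of 180 degrees (1.0 is 180 degrees), then the opening, from -1 (shut) to 1 (fully open). In form: [[[x, y, z, ax, ay, az, hand], ...]]. A call has 1 to 12 rows; each row is the pose to reach, as a shift and turn from the pose commanded when the call began, along the tool's axes at that moment, turning the shorter way round; what a row does not reach only later rows make up. A row lasts 1/12 s, in which the tool goes at most 41.7 mm and 7.16 degrees, less where a joint would pass 70% of its speed; a pose out of reach is approached as far as the arm can. A call with a number of a shift or a turn outside -1 to 1 is refused whole. A call with a gripper value outside its range is refused whole. The fingers move at their own pace and stop on an object; "newtons" is the grip in N (left out, the last holds). Time passes only in rows, so rows that repeat a pose let the fingers close. It gives the time, the measured TCP pose, the force, the opening and the grip force at its end, in the units of the state.
- state(): the state, without advancing time (a new reading comes with each control period).
- snapshot(name): name is "scene" or "top"; returns the picture (480x640x3 uint8, red, green, blue); there is no depth.
- calibration(name): a dict with "fov_y" (degrees; the focal length in pixels is half the picture's height over the tangent of half this angle, whatever the lens; pixels are square), "cx", "cy" (the principal point, pixels), "world_from_camera" (4x4, takes a point from camera to world coordinates). Camera axes: x right, y down, z forward; pixel columns grow to the right and rows downward; lengths in m; the calibration is good to about 2 mm. A picture is of the moment at which its call begins. calibration takes no time and is no camera call.
- sign_off(): hands the job in; it is judged then, once.
The state is a dict: "t": time; "joints": joint angles; "dq": joint speeds; "joint_efforts": joint torques, N m; "tcp_pos": TCP position; "eef_rot": TCP orientation; "force": force on the tool from outside, world axes, zero at the start; "wrist_torque": the same for the moment, N m; "grip_width": finger opening in m; "grip_force": force on a finger pad.
Only numpy, scipy, OpenCV 4.12 (cv2) and the standard library are available. Lean on these libraries where they do the work, as an engineer would, in place of code of your own. Each camera call takes 0.05 s, during which the arm holds its last target. There are 200 camera calls.

## Working session

There is one attempt and no reset: what is moved stays moved. The work goes in short steps, Python scripts to look and compute and a tool call to move; the robot and the scene stay as the last step left them, time stands still between calls to the robot, and variables do not carry over. Pictures are saved under pics/ and viewed, at most 10 in all, crops included, and the job is handed in when it is done.

Besides the shell and the picture viewer there is one more tool, called after ">>>" as name([rows], argument=value, ...), one row to a line, values as JSON. apply_moves: Moves the arm, as the interface text tells. Shifts and turns lie within -1 to 1; 1 stands for 300 mm of shift or 180 degrees of turn. Its arguments: {"type":"object","properties":{"series":{"type":"array","items":{"type":"array","items":{"type":"array","items":{"type":"number"}}}},"newtons":{"type":"number"}},"required":["series"]}

```bash
mkdir -p pics; python3 - <<'E'
from station import *
import cv2,numpy as np
np.set_printoptions(precision=4,suppress=True)
for n in("scene","top"):
    cv2.imwrite(f"pics/{n}0.png",snapshot(n)[:,:,::-1]); c=calibration(n); print(n,c)
print(state())
E
```

```text
scene {'fov_y': 45.88819151443792, 'cx': 313.778262104732, 'cy': 236.313946696163, 'world_from_camera': array([[ 0.2575,  0.6281, -0.7343,  1.3139],
       [ 0.9663, -0.17  ,  0.1935, -0.2012],
       [-0.0033, -0.7594, -0.6507,  0.6927],
       [ 0.    ,  0.    ,  0.    ,  1.    ]])}
top {'fov_y': 55.62263849748221, 'cx': 316.9093136335316, 'cy': 239.29752464783516, 'world_from_camera': array([[ 0.0171, -0.9893,  0.1449,  0.4545],
       [-0.9997, -0.0144,  0.0195, -0.0033],
       [-0.0173, -0.1452, -0.9893,  0.9938],
       [ 0.    ,  0.    ,  0.    ,  1.    ]])}
{'t': 0.1, 'joints': array([ 1.308 ,  0.4238,  1.6306,  0.    ,  1.0886, -0.019 ]), 'dq': array([ 0.0011, -0.0025, -0.0019,  0.001 , -0.0002,  0.    ]), 'joint_efforts': array([ -0.0013, -55.8425, -28.2442,   0.    ,   0.003 ,   0.    ]), 'tcp_pos': array([0.1507, 0.606 , 0.2235]), 'eef_rot': array([-0.0001,  0.1216,  0.9926, -0.0007]), 'force': array([ 0.0485,  0.6856, -0.6996]), 'wrist_torque': array([0.0571, 0.038 , 0.0589]), 'grip_force': 0.0, 'grip_width': 0.08575374476902001}
```

View pics/scene0.png

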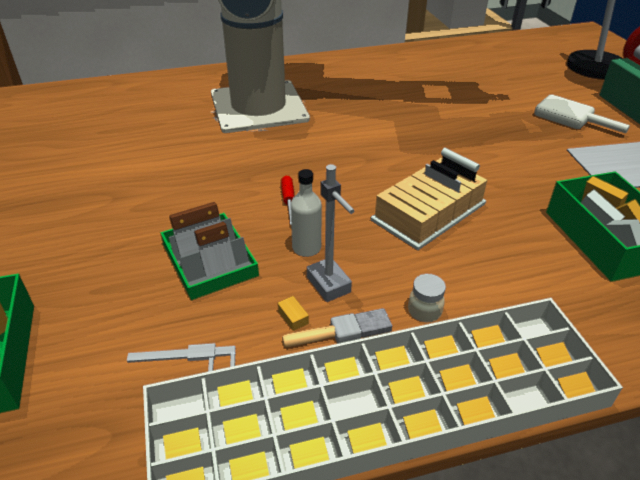

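View pics/top0.png

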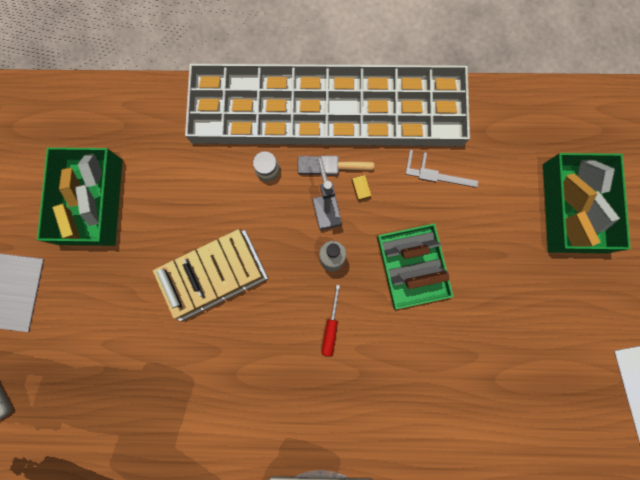

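The top view shows the green bin at about (415,267), with the wide scraper's handle at (425,282). The rack is at (210,275), and its two empty slots are at about (217,265) and (239,256). I'll enlarge both for exact pixels.

```bash
python3 - <<'E'
import cv2,numpy as np
t=cv2.imread("pics/top0.png");s=cv2.imread("pics/scene0.png")
a=cv2.resize(t[225:325,145:275],None,fx=6,fy=6,interpolation=cv2.INTER_CUBIC); cv2.imwrite("pics/c1.png",a)
a=cv2.resize(t[220:315,370:460],None,fx=6,fy=6,interpolation=cv2.INTER_CUBIC)
cv2.imwrite("pics/c2.png",a)
b=cv2.resize(s[140:250,365:495],None,fx=5,fy=5,interpolation=cv2.INTER_CUBIC); cv2.imwrite("pics/c3.png",b)
b=cv2.resize(s[195:300,155:265],None,fx=5,fy=5,interpolation=cv2.INTER_CUBIC); cv2.imwrite("pics/c4.png",b)
E
```

```text
(no output)
```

View pics/c1.png

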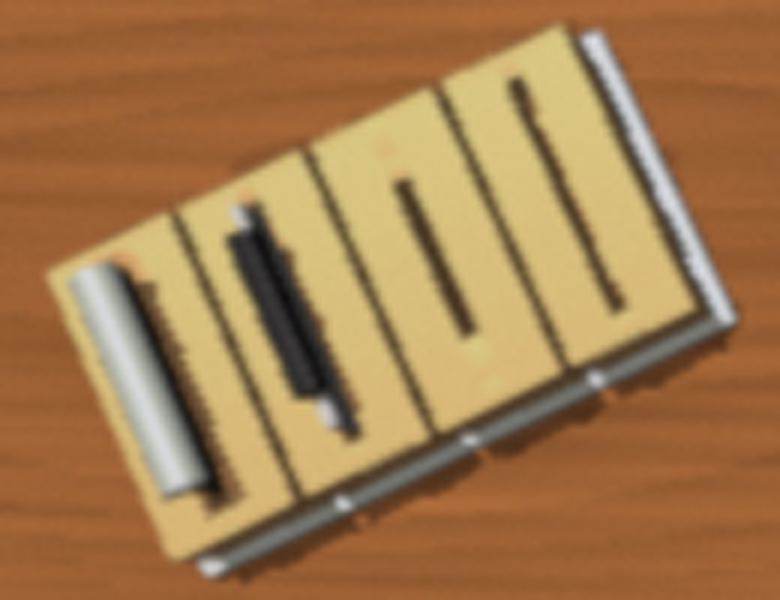

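View pics/c2.png

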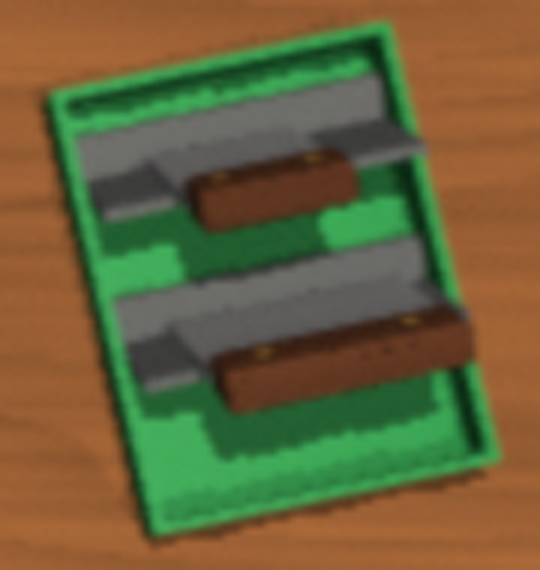

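View pics/c3.png

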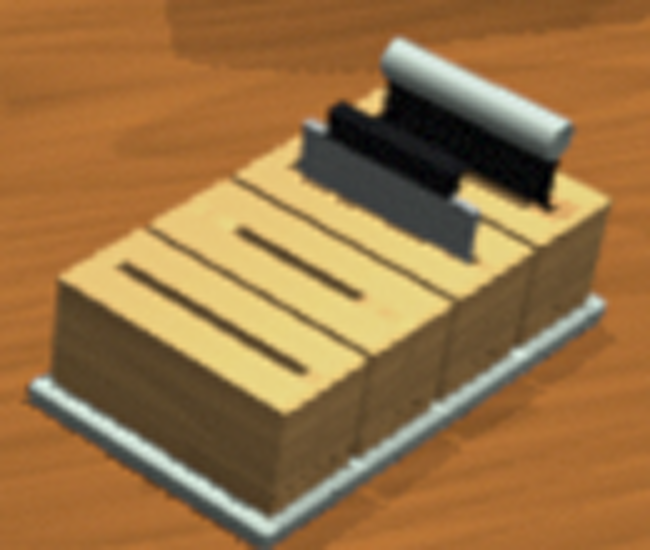

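View pics/c4.png

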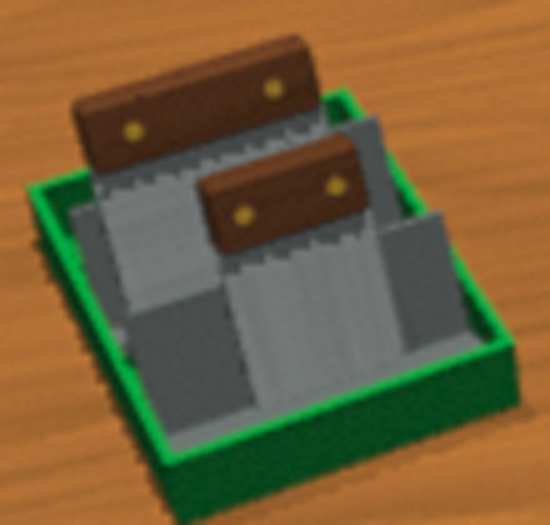

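In c1, the rightmost block has the long slot, with ends at (517,82) and (617,308). The third block has the short one. c2 and c4 give the bin rim and handle corners, and c3 gives the slot and block corners in the second view. Next I fit poses to both views.

```bash
cat > h.py <<'E'
from station import *
import cv2,numpy as np
from scipy.optimize import least_squares
from scipy.spatial.transform import Rotation as R
np.set_printoptions(precision=4,suppress=True)
C={n:calibration(n) for n in("scene","top")}
def proj(n,P):
    c=C[n];f=240/np.tan(np.radians(c["fov_y"]/2));M=np.linalg.inv(c["world_from_camera"])
    p=np.atleast_2d(P)@M[:3,:3].T+M[:3,3]
    return p[:,:2]/p[:,2:]*f+[c["cx"],c["cy"]]
def up(q,f,o): return (np.array(q,float)+.5)/f-.5+o
def fit(obs,T,x0):
    "obs: list of (cam, model pts, pixels); T(p,pts)->world"
    r=least_squares(lambda p:np.concatenate([(proj(n,T(p,np.array(m)))-q).ravel() for n,m,q in obs]),x0,x_scale=.01,loss="soft_l1")
    return r.x,[(proj(n,T(r.x,np.array(m)))-q).round(1).tolist() for n,m,q in obs]
def flat(p,m): # x,y,yaw,dz
    return R.from_euler('z',p[2]).apply(m)+[p[0],p[1],p[3]]
def pose6(p,m): return R.from_euler('ZYX',p[3:]).apply(m)+p[:3]
E
python3 - <<'E'
from h import *
c1=lambda q:up(q,6,[145,225]);c2=lambda q:up(q,6,[370,220]);c3=lambda q:up(q,5,[365,140]);c4=lambda q:up(q,5,[155,195])
B=lambda a:[[.08*i,.062*j,.03] for i,j in a]
x,r=fit([("top",B([(1,1),(1,-1),(-1,-1),(-1,1)]),c2([(52,95),(390,25),(498,462),(153,535)])),
 ("scene",B([(1,1),(1,-1),(-1,-1),(-1,1)]),c4([(515,345),(168,460),(32,190),(345,93)]))],flat,[.45,-.2,.2,0]);print("bin",x,r)
bx=x
z=.06
K=lambda a:[[.098*i,.055*j,z] for i,j in a];S=[[.075,.045,z],[.075,-.045,z]]
x,r=fit([("top",K([(-1,1),(1,1),(1,-1),(-1,-1)])+S,c1([(47,275),(565,25),(700,312),(175,560),(517,82),(617,308)])),
 ("scene",K([(1,-1),(1,1),(-1,1)])+S,c3([(62,280),(287,412),(610,203),(308,373),(120,265)]))],flat,[.45,.2,-1.2,0]);print("rack",x,r)
print("slot",flat(x,[[.075,0,.022]]))
W=[[-8,42,84],[-8,-42,84],[8,-42,58],[8,42,58]]
W2=[[8,-42,58],[8,42,58]]
x,r=fit([("top",np.array(W)/1e3,c2([(237,413),(470,362),(462,308),(212,357)])),("scene",np.array(W2)/1e3,c4([(97,172),(325,107)]))],pose6,[*flat(bx,[[-.01,0,.012]])[0],bx[2],-.35,0])
print("scr",x,r);print("prior",flat(bx,[[-.01,0,.012]]),bx[2],-np.radians(20))
o=(flat(bx,[[0,0,0]])[0]);print("scr in bin",R.from_euler('z',-bx[2]).apply(x[:3]-o), "centre handle",pose6(x,[[0,0,.071]]))
print("scene top corners", (proj("scene",pose6(x,np.array([[8,-42,84],[8,42,84],[-8,-42,84],[-8,42,84]])/1e3))-[155,195]+.5)*5)
E
```

```text
bin [ 0.5425 -0.1927  0.2239 -0.0032] [[[-0.6, -0.1], [-0.6, -0.3], [-0.0, 0.2], [-0.2, 0.3]], [[-0.1, 0.1], [-0.5, 1.5], [-1.1, -0.3], [0.3, -0.7]]]
rack [ 0.518   0.2431 -1.0968 -0.002 ] [[[-0.3, -0.4], [-0.9, -0.1], [-1.1, -0.7], [-0.5, 0.5], [-0.9, -0.5], [0.6, 0.5]], [[-1.0, -0.3], [-0.5, 0.7], [0.1, -0.4], [-0.7, 0.5], [-0.4, 0.2]]]
slot [[0.5522 0.1764 0.02  ]]
scr [ 0.5222 -0.2045  0.0103  0.2195 -0.1663 -0.0217] [[[-1.0, 0.0], [2.1, 0.0], [-1.8, -0.2], [-0.9, -0.0]], [[-1.3, 0.1], [-0.4, -0.1]]]
prior [[ 0.5327 -0.1949  0.0088]] 0.223871543734211 -0.3490658503988659
scr in bin [-0.0224 -0.007   0.0135] centre handle [[ 0.5104 -0.2056  0.0803]]
scene top corners [[ 76.6117 107.3035]
 [312.3763  42.0104]
 [ 64.5451  87.9567]
 [297.7642  24.0534]]
```

```bash
python3 - <<'E'
from h import *
c2=lambda q:up(q,6,[370,220]);c4=lambda q:up(q,5,[155,195])
W=np.array([[-8,42,84],[-8,-42,84],[8,-42,58],[8,42,58]])/1e3
W2=np.array([[8,-42,58],[8,42,58],[8,-42,84]])/1e3
T=lambda p,m:pose6([p[0],p[1],p[2],p[3],-np.radians(20),0],m)
obs=[("top",W,c2([(237,413),(470,362),(462,308),(212,357)])),("scene",W2,c4([(97,172),(325,107),(75,103)]))]
x,r=fit(obs,T,[.53,-.2,.012,.22]);print("scr",x,r,T(x,[[0,0,.071]]))
s=state();Rt=R.from_quat(s["eef_rot"],scalar_first=True);print(Rt.as_matrix())
# desired tool frame: z=-scr z, y=+-scr x
Rs=R.from_euler('ZYX',[.2239,-np.radians(20),0])
print("up dir",Rs.as_matrix()[:,2])
for sg in(1,-1):
    m=Rs.as_matrix(); y=sg*m[:,0]; z=-m[:,2]; D=R.from_matrix(np.c_[np.cross(y,z),y,z])
    print(sg,(Rt.inv()*D).as_rotvec()/np.pi)
    P=T(x,[[0,0,.071]])[0]
    for d in(.15,0): print(Rt.inv().apply(P+d*m[:,2]-s["tcp_pos"])/.3)
E
```

```text
scr [ 0.5343 -0.2005  0.0131  0.2112] [[[-0.9, 0.9], [2.0, 1.1], [-2.0, -1.1], [-1.0, -1.1]], [[-0.9, 0.4], [-0.1, -0.6], [-0.4, 0.2]]] [[ 0.5105 -0.2056  0.0799]]
[[-0.9704  0.2414 -0.0004]
 [ 0.2414  0.9704 -0.0013]
 [ 0.     -0.0014 -1.    ]]
up dir [-0.3335 -0.0759  0.9397]
1 [-0.1    -0.061   0.3475]
[-1.6644 -2.4131  0.0123]
[-1.817  -2.3354  0.482 ]
-1 [ 0.0693 -0.1135 -0.6411]
[-1.6644 -2.4131  0.0123]
[-1.817  -2.3354  0.482 ]
```

>>> apply_moves([
  [[0, 0, -0.3, 0, 0, 0, 0.1], [0, 0, -0.3, 0, 0, 0, 0.1], [-0.5, -0.8, -0.3, 0, 0, 0, 0.1], [-0.5, -0.8, -0.3, 0, 0, 0, 0.1], [-0.5, -0.8, -0.3, 0, 0, 0, 0.1], [-0.5, -0.8, -0.3, 0, 0, 0, 0.1], [-0.5, -0.8, -0.3, 0, 0, 0, 0.1], [-0.5, -0.8, -0.3, 0, 0, 0, 0.1], [-0.5, -0.8, -0.3, 0, 0, 0, 0.1], [-0.5, -0.8, -0.3, 0, 0, 0, 0.1]],
])

```text
t: 0.93
tcp_pos: [0.2387, 0.3325, 0.3139]
eef_rot: [0.0, 0.123, 0.992, -0.001]
force: [-0.1, -0.2, -0.2]
grip_width: 0.0471
grip_force: 0.0
```

>>> apply_moves([
  [[-0.6, -0.8, 0, 0, 0, 0, 0.1], [-0.6, -0.8, 0, 0, 0, 0, 0.1], [-0.6, -0.8, 0, 0, 0, 0, 0.1], [-0.6, -0.8, 0, 0, 0, 0, 0.1], [-0.6, -0.8, 0, 0, 0, 0, 0.1], [-0.6, -0.8, 0, 0, 0, 0, 0.1], [-0.6, -0.8, 0, 0, 0, 0, 0.1], [-0.6, -0.8, 0, 0, 0, 0, 0.1], [-0.6, -0.8, 0, 0, 0, 0, 0.1]],
])

```text
t: 1.68
tcp_pos: [0.3561, 0.059, 0.3142]
eef_rot: [0.0, 0.124, 0.992, -0.0]
force: [-0.3, 0.2, -0.2]
grip_width: 0.0469
grip_force: 0.0
```

>>> apply_moves([
  [[-0.56, -0.81, 0.2, -0.1, -0.061, 0.347, 0.1], [-0.56, -0.81, 0.2, -0.1, -0.061, 0.347, 0.1], [-0.56, -0.81, 0.2, -0.1, -0.061, 0.347, 0.1], [-0.56, -0.81, 0.2, -0.1, -0.061, 0.347, 0.1], [-0.56, -0.81, 0.2, -0.1, -0.061, 0.347, 0.1], [-0.56, -0.81, 0.2, -0.1, -0.061, 0.347, 0.1], [-0.56, -0.81, 0.2, -0.1, -0.061, 0.347, 0.1], [-0.56, -0.81, 0.2, -0.1, -0.061, 0.347, 0.1], [-0.56, -0.81, 0.2, -0.1, -0.061, 0.347, 0.1], [-0.56, -0.81, 0.2, -0.1, -0.061, 0.347, 0.1], [-0.56, -0.81, 0.2, -0.1, -0.061, 0.347, 0.1], [-0.56, -0.81, 0.2, -0.1, -0.061, 0.347, 0.1]],
])

```text
t: 2.68
tcp_pos: [0.46, -0.2139, 0.2544]
eef_rot: [0.108, 0.612, 0.772, 0.136]
force: [0.6, 0.2, 0.4]
grip_width: 0.0467
grip_force: 0.0
```

```bash
cat > to.py <<'E'
from h import *
def to(P,D):
    "shift/turn in move units from the present pose to TCP P, matrix D"
    s=state();Rt=R.from_quat(s["eef_rot"],scalar_first=True)
    return Rt.inv().apply(np.array(P)-s["tcp_pos"])/.3,(Rt.inv()*R.from_matrix(D)).as_rotvec()/np.pi
E
python3 - <<'E'
from to import *
s=state();print(s["t"],s["tcp_pos"],s["joints"],s["grip_width"])
m=R.from_euler('ZYX',[.22,-np.radians(20),0]).as_matrix();D=np.c_[np.cross(m[:,0],-m[:,2]),m[:,0],-m[:,2]]
P=np.array([.5105,-.2045,.0795])
for d in(.15,.08,0): print(*to(P+d*m[:,2],D))
cv2.imwrite("pics/scene1.png",cv2.resize(snapshot("scene")[100:320,100:400,::-1],None,fx=2.5,fy=2.5))
E
```

```text
2.6833 [ 0.46   -0.2139  0.2544] [-0.6156  0.1136  2.0301  0.3673  0.7959 -1.0775] 0.04670203803318837
[-0.0061 -0.0386  0.1063] [ 0.0001 -0.0013  0.003 ]
[-0.0071 -0.0386  0.3397] [ 0.0001 -0.0013  0.003 ]
[-0.0082 -0.0387  0.6063] [ 0.0001 -0.0013  0.003 ]
```

>>> apply_moves([
  [[-0.007, -0.039, 0.1, 0, 0, 0.003, 0.1], [-0.007, -0.039, 0.2, 0, 0, 0.003, 0.1], [-0.007, -0.039, 0.3, 0, 0, 0.003, 0.1], [-0.007, -0.039, 0.38, 0, 0, 0.003, 0.1], [-0.007, -0.039, 0.38, 0, 0, 0.003, 0.1]],
])

```text
t: 3.15
tcp_pos: [0.4869, -0.2087, 0.1396]
eef_rot: [0.104, 0.616, 0.769, 0.137]
force: [-1.6, -0.4, -0.4]
grip_width: 0.0467
grip_force: 0.0
```

```bash
python3 - <<'E'
from to import *
s=state();print(s["tcp_pos"])
a=cv2.resize(snapshot("scene")[150:300,140:290,::-1],None,fx=4,fy=4,interpolation=2)[:,:400]
b=cv2.resize(snapshot("top")[215:315,370:470,::-1],None,fx=4,fy=4,interpolation=2)
v=np.zeros((600,800,3),np.uint8);v[:,:400]=a[:600];v[:400,400:]=b;cv2.imwrite("pics/v1.png",v)
E
```

```text
[ 0.4869 -0.2087  0.1396]
```

View pics/v1.png

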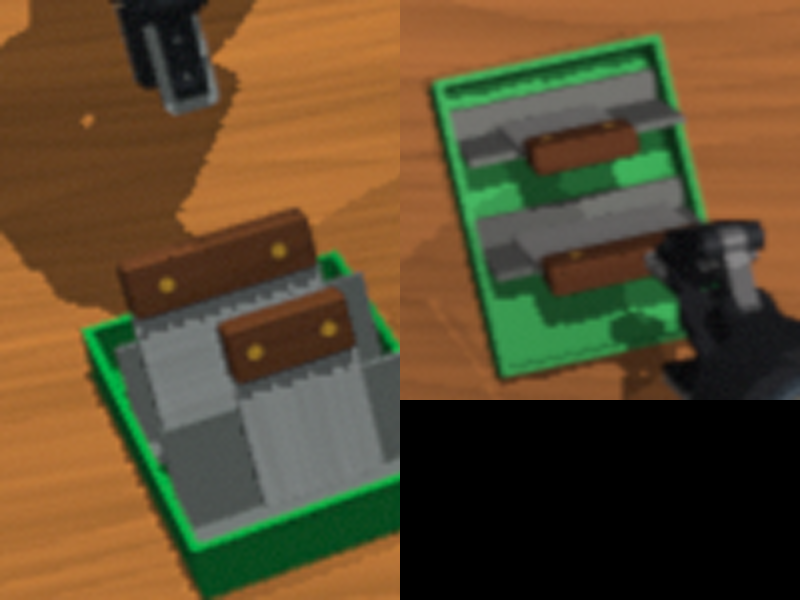

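The left half (scene) shows the front fingertip at about (185,105) in the crop, above the handle centred at (220,262). The right half (top) shows the gripper over the handle's right part. I'll check this against projections.

```bash
python3 - <<'E'
from to import *
s=state();Rt=R.from_quat(s["eef_rot"],scalar_first=True).as_matrix();p=s["tcp_pos"]
P=np.array([.5105,-.2045,.0795])
for n,o in(("scene",[140,150]),("top",[370,215])):
    print(n,(proj(n,[p+Rt@[0,.0235,.017],p+Rt@[0,.0345,.017],p+Rt@[0,-.0235,.017],p,P,P+Rt@[0,0,-.013]])-o+.5)*4)
E
```

```text
scene [[203.3333 160.894 ]
 [209.8249 166.5238]
 [176.99   138.048 ]
 [179.8423 111.4918]
 [219.6196 259.117 ]
 [212.2493 231.4176]]
top [[250.7746 243.6972]
 [247.4397 221.5083]
 [264.8312 337.224 ]
 [269.1987 301.6136]
 [226.0349 259.826 ]
 [233.7487 267.2211]]
```

>>> apply_moves([
  [[0, 0, 0.08, 0, 0, 0, 0.1], [0, 0, 0.15, 0, 0, 0, 0.1], [0, 0, 0.2, 0, 0, 0, 0.1], [0, 0, 0.213, 0, 0, 0, 0.1], [0, 0, 0.213, 0, 0, 0, 0.1], [0, 0, 0.213, 0, 0, 0, 0.1]],
])

```text
t: 3.75
tcp_pos: [0.5093, -0.2063, 0.0846]
eef_rot: [0.108, 0.617, 0.767, 0.137]
force: [0.9, 0.2, 0.3]
grip_width: 0.0472
grip_force: 0.0
```

```bash
python3 - <<'E'
from to import *
s=state();print(s["tcp_pos"],s["force"])
m=R.from_euler('ZYX',[.22,-np.radians(20),0]).as_matrix();D=np.c_[np.cross(m[:,0],-m[:,2]),m[:,0],-m[:,2]]
print(to([.5105,-.2045,.0795],D))
a=cv2.resize(snapshot("scene")[150:270,150:250,::-1],None,fx=5,fy=5,interpolation=2)[:,:400]
b=cv2.resize(snapshot("top")[215:315,370:470,::-1],None,fx=4,fy=4,interpolation=2)
v=np.zeros((600,800,3),np.uint8);v[:,:400]=a[:600];v[:400,400:]=b;cv2.imwrite("pics/v2.png",v)
E
```

```text
[ 0.5093 -0.2063  0.0846] [0.8807 0.2059 0.3132]
(array([ 0.0051, -0.001 ,  0.0179]), array([ 0.0007, -0.0006, -0.0012]))
```

View pics/v2.png

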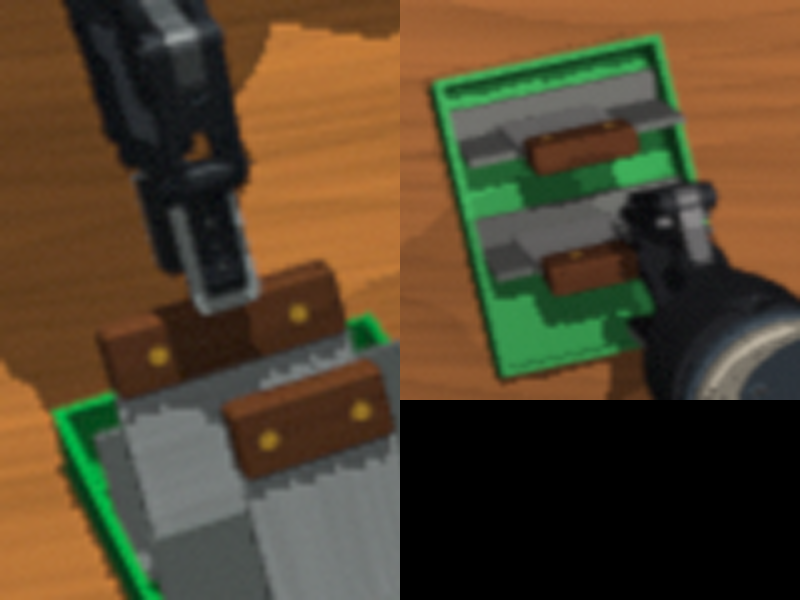

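The left half (scene) shows the front fingertip ending at about (225,310) in the crop, near the top of the handle, and centred along it. I'll work out how far ahead of the TCP the tip really is.

```bash
python3 - <<'E'
from to import *
s=state();Rt=R.from_quat(s["eef_rot"],scalar_first=True).as_matrix();p=s["tcp_pos"]
for y in(.0235,.03):
  for t in(-.01,0,.01,.019): print(y,t,((proj("scene",[p+Rt@[0,y,t]])-[150,150]+.5)*5)[0],((proj("top",[p+Rt@[0,y,t]])-[370,215]+.5)*4)[0])
P=np.array([.5105,-.2045,.0795])
for k in(-.013,0,.013):print(((proj("scene",[P+Rt@[0,.008,k]])-[150,150]+.5)*5)[0])
E
```

```text
0.0235 -0.01 [225.9733 300.4549] [231.706  222.2345]
0.0235 0 [233.1138 327.7305] [225.7855 216.9025]
0.0235 0.01 [240.1984 354.7928] [219.9925 211.6855]
0.0235 0.019 [246.5273 378.9684] [214.8846 207.0853]
0.03 -0.01 [230.7687 305.079 ] [229.8192 209.618 ]
0.03 0 [237.9318 332.495 ] [223.9105 204.4158]
0.03 0.01 [245.0385 359.6953] [218.1293 199.3259]
0.03 0.019 [251.3868 383.9932] [213.0319 194.8381]
[221.1088 294.7016]
[230.2625 329.6032]
[239.3247 364.156 ]
```

>>> apply_moves([
  [[0.005, -0.001, 0.03, 0, 0, 0, 0.1], [0.005, -0.001, 0.06, 0, 0, 0, 0.1], [0.005, -0.001, 0.06, 0, 0, 0, 0.1], [0.005, -0.001, 0.06, 0, 0, 0, -0.2], [0.005, -0.001, 0.06, 0, 0, 0, -0.4], [0.005, -0.001, 0.06, 0, 0, 0, -1], [0.005, -0.001, 0.06, 0, 0, 0, -1], [0.005, -0.001, 0.06, 0, 0, 0, -1], [0.005, -0.001, 0.06, 0, 0, 0, -1]],
], newtons=60)

```text
t: 4.6
tcp_pos: [0.5147, -0.2034, 0.0665]
eef_rot: [0.108, 0.617, 0.767, 0.137]
force: [3.9, 2.3, 2.4]
grip_width: 0.0147
grip_force: 58.8
```

>>> apply_moves([
  [[0, 0, -0.03, 0, 0, 0, -1], [0, 0, -0.08, 0, 0, 0, -1], [0, 0, -0.15, 0, 0, 0, -1], [0, 0, -0.25, 0, 0, 0, -1], [0, 0, -0.35, 0, 0, 0, -1], [0, 0, -0.45, 0, 0, 0, -1], [0, 0, -0.55, 0, 0, 0, -1], [0, 0, -0.65, 0, 0, 0, -1], [0, 0, -0.75, 0, 0, 0, -1], [0, 0, -0.75, 0, 0, 0, -1]],
], newtons=80)

```text
t: 5.43
tcp_pos: [0.4393, -0.2223, 0.2822]
eef_rot: [0.111, 0.617, 0.767, 0.137]
force: [1.0, -0.7, -1.7]
grip_width: 0.0142
grip_force: 80.2
```

```bash
python3 - <<'E'
from to import *
s=state();print(s["t"],s["tcp_pos"],s["force"],s["grip_width"],s["grip_force"],s["joints"])
for h in(.36,.2):
 for a in(-1.0968,np.pi-1.0968):
  y=np.array([np.cos(a),np.sin(a),0]);z=np.array([0,0,-1.]);D=np.c_[np.cross(y,z),y,z]
  print(h,a,*to([.5522,.1764,h],D))
E
```

```text
5.4333 [ 0.4393 -0.2223  0.2822] [ 0.975  -0.7303 -1.6507] 0.01424876004252479 80.2346062939614 [-0.6597  0.0508  2.028   0.3569  0.8614 -1.0819]
0.36 -1.0968 [ 1.2174  0.7019 -0.0192] [ 0.0963 -0.0734  0.4131]
0.36 2.044792653589793 [ 1.2174  0.7019 -0.0192] [ 0.0788  0.1033 -0.5754]
0.2 -1.0968 [1.2183 0.5171 0.481 ] [ 0.0963 -0.0734  0.4131]
0.2 2.044792653589793 [1.2183 0.5171 0.481 ] [ 0.0788  0.1033 -0.5754]
```

>>> apply_moves([
  [[0, 0.092, -0.25, 0.079, 0.103, -0.575, -1], [0, 0.092, -0.25, 0.079, 0.103, -0.575, -1], [0, 0.092, -0.25, 0.079, 0.103, -0.575, -1], [0.1, 0.15, -0.25, 0.079, 0.103, -0.575, -1], [0.2, 0.2, -0.25, 0.079, 0.103, -0.575, -1], [0.3, 0.24, -0.22, 0.079, 0.103, -0.575, -1], [0.4, 0.29, -0.19, 0.079, 0.103, -0.575, -1], [0.5, 0.34, -0.16, 0.079, 0.103, -0.575, -1], [0.6, 0.4, -0.13, 0.079, 0.103, -0.575, -1], [0.7, 0.44, -0.1, 0.079, 0.103, -0.575, -1], [0.8, 0.5, -0.08, 0.079, 0.103, -0.575, -1], [0.9, 0.55, -0.06, 0.079, 0.103, -0.575, -1]],
])

```text
t: 6.43
tcp_pos: [0.5262, 0.0764, 0.3504]
eef_rot: [0.02, -0.068, 0.997, 0.032]
force: [1.3, -0.2, -0.5]
grip_width: 0.014
grip_force: 80.2
```

```bash
python3 - <<'E'
from to import *
s=state();print(s["t"],s["tcp_pos"],s["force"],s["grip_width"],s["joints"])
a=np.pi-1.0968
y=np.array([np.cos(a),np.sin(a),0]);z=np.array([0,0,-1.]);D=np.c_[np.cross(y,z),y,z]
for h in(.36,.16): print(h,a,*to([.5522,.1764,h],D))
E
```

```text
6.4333 [0.5262 0.0764 0.3504] [ 1.2992 -0.2329 -0.4521] 0.014025953992366764 [ 0.0856  0.1343  1.7263  0.066   1.2398 -1.6415]
0.36 2.044792653589793 [-0.132   0.3198 -0.0069] [ 0.0166  0.0174 -0.1075]
0.16 2.044792653589793 [-0.102   0.2797  0.6579] [ 0.0166  0.0174 -0.1075]
```

>>> apply_moves([
  [[-0.132, 0.32, 0, 0.0166, 0.0174, -0.1075, -1], [-0.132, 0.32, 0, 0.0166, 0.0174, -0.1075, -1], [-0.132, 0.32, 0, 0.0166, 0.0174, -0.1075, -1], [-0.13, 0.317, 0.05, 0.0166, 0.0174, -0.1075, -1], [-0.125, 0.31, 0.17, 0.0166, 0.0174, -0.1075, -1], [-0.12, 0.305, 0.29, 0.0166, 0.0174, -0.1075, -1], [-0.115, 0.295, 0.41, 0.0166, 0.0174, -0.1075, -1], [-0.11, 0.29, 0.53, 0.0166, 0.0174, -0.1075, -1], [-0.104, 0.282, 0.62, 0.0166, 0.0174, -0.1075, -1], [-0.104, 0.282, 0.62, 0.0166, 0.0174, -0.1075, -1], [-0.104, 0.282, 0.62, 0.0166, 0.0174, -0.1075, -1]],
])

```text
t: 7.35
tcp_pos: [0.552, 0.1744, 0.1713]
eef_rot: [-0.001, -0.232, 0.973, 0.0]
force: [0.7, -0.7, -1.7]
grip_width: 0.014
grip_force: 80.3
```

```bash
python3 - <<'E'
from to import *
s=state();print(s["t"],s["tcp_pos"],s["force"],s["grip_width"],s["joints"])
a=np.pi-1.0968
y=np.array([np.cos(a),np.sin(a),0]);z=np.array([0,0,-1.]);D=np.c_[np.cross(y,z),y,z]
print(*to([.5522,.1764,.17],D))
S=snapshot("scene");T=snapshot("top");cv2.imwrite("pics/s3.png",S[:,:,::-1]);cv2.imwrite("pics/t3.png",T[:,:,::-1])
v=np.zeros((600,800,3),np.uint8)
v[:,:480]=cv2.resize(S[120:240,360:456,::-1],None,fx=5,fy=5,interpolation=2)
v[:400,480:]=cv2.resize(T[220:320,190:270,::-1],None,fx=4,fy=4,interpolation=2)
cv2.imwrite("pics/v3.png",v)
E
```

```text
7.35 [0.552  0.1744 0.1713] [ 0.7064 -0.7321 -1.7015] 0.013959959677933325 [ 0.285   0.4234  1.7718  0.0009  0.9484 -1.7542]
[-0.0035  0.0058  0.0043] [ 0.0004 -0.0006 -0.002 ]
```

View pics/v3.png

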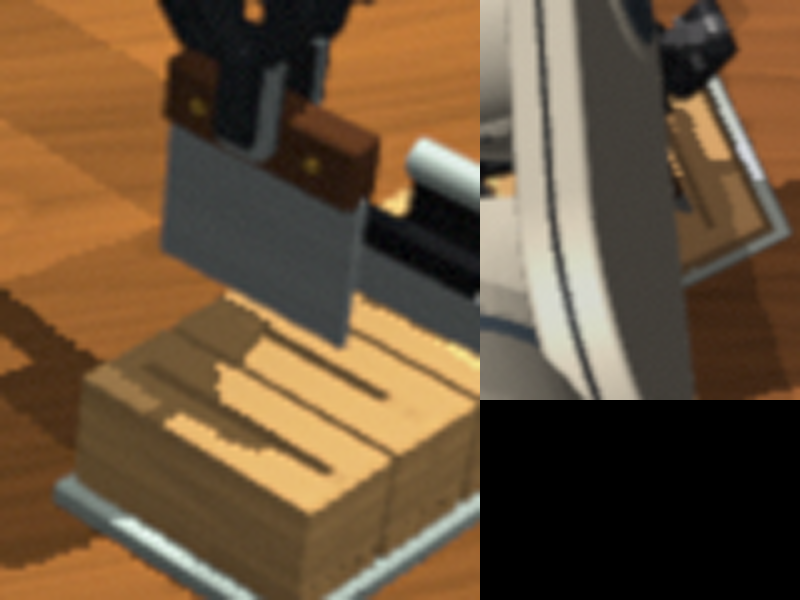

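The scene view shows the blade edge corners at (162,250) and (345,347), and the handle's lower corners at (165,120) and (358,210). The long slot's ends are at about (148,366) and (330,472). The arm hides the top view. I'll fit the held scraper and the slot in this one view.

```bash
python3 - <<'E'
from to import *
s=state();Rt=R.from_quat(s["eef_rot"],scalar_first=True);p=s["tcp_pos"]
c=lambda q:up(q,5,[360,120])
F=R.from_matrix(np.array([[0,1,0],[-1,0,0],[0,0,-1]]).T) # placeholder
# scraper axes in tool: x=-tool y, y = tool -x or +x, z=-tool z
M=Rt.as_matrix();X=-M[:,1];Z=-M[:,2];Y=np.cross(Z,X);Rs=R.from_matrix(np.c_[X,Y,Z]);print("X",X,"Y",Y)
m=np.array([[2,-42,0],[2,42,0],[8,-42,58],[8,42,58]])/1e3;q=c([(162,250),(345,347),(165,120),(358,210)])
def T3(v,m): # v: dy,dz,pitch about x
    return (Rs*R.from_euler('x',v[2])).apply(m)+p+Rs.apply([0,v[0],v[1]])
print("3dof",*fit([("scene",m,q)],T3,[0,-.06,0]))
def T4(v,m): return (Rs*R.from_euler('x',v[2])).apply(m)+p+Rs.apply([v[3],v[0],v[1]])
print("4dof",*fit([("scene",m,q)],T4,[0,-.06,0,0]))
S=np.array([[.075,.045,.06],[.075,-.045,.06],[.098,-.055,.06],[.098,.055,.06]])
qs=c([(330,472),(148,366),(85,380),(310,515)])
x,r=fit([("scene",S,qs)],lambda v,m:flat([v[0],v[1],v[2],0],m),[.518,.243,-1.0968]);print("rack scene-only",x,r,"slot",flat([*x,0],[[.075,0,.022]]))
x,r=fit([("scene",S,qs)],lambda v,m:flat([v[0],v[1],-1.0968,0],m),[.518,.243]);print("rack yaw fixed",x,"slot",flat([*x,-1.0968,0],[[.075,0,.022]]))
E
```

```text
Traceback (most recent call last):
  File "scipy/spatial/transform/_rotation.pyx", line 1143, in scipy.spatial.transform._rotation.Rotation.from_matrix
ValueError: Non-positive determinant (left-handed or null coordinate frame) in rotation matrix 0: [[ 0. -1.  0.]
 [ 1.  0.  0.]
 [ 0.  0. -1.]].
```

```bash
cat > m.py <<'E'
from to import *
s=state();Rt=R.from_quat(s["eef_rot"],scalar_first=True);p=s["tcp_pos"]
c=lambda q:up(q,5,[360,120])
M=Rt.as_matrix();X=-M[:,1];Z=-M[:,2];Y=np.cross(Z,X);Rs=R.from_matrix(np.c_[X,Y,Z]);print("X",X,"Y",Y)
m=np.array([[2,-42,0],[2,42,0],[8,-42,58],[8,42,58]])/1e3;q=c([(162,250),(345,347),(165,120),(358,210)])
def T3(v,m): return (Rs*R.from_euler('x',v[2])).apply(m)+p+Rs.apply([0,v[0],v[1]])
print("3dof",*fit([("scene",m,q)],T3,[0,-.06,0]))
def T4(v,m): return (Rs*R.from_euler('x',v[2])).apply(m)+p+Rs.apply([v[3],v[0],v[1]])
print("4dof",*fit([("scene",m,q)],T4,[0,-.06,0,0]))
S=np.array([[.075,.045,.06],[.075,-.045,.06],[.098,-.055,.06],[.098,.055,.06]])
qs=c([(330,472),(148,366),(85,380),(310,515)])
x,r=fit([("scene",S,qs)],lambda v,m:flat([v[0],v[1],v[2],0],m),[.518,.243,-1.0968]);print("rack scene-only",x,r,"slot",flat([*x,0],[[.075,0,.022]]))
x,r=fit([("scene",S,qs)],lambda v,m:flat([v[0],v[1],-1.0968,0],m),[.518,.243]);print("rack yaw fixed",x,"slot",flat([*x,-1.0968,0],[[.075,0,.022]]))
E
python3 m.py
```

```text
X [ 0.451  -0.8925  0.0002] Y [0.8925 0.451  0.0049]
3dof [ 0.0028 -0.0582  0.0148] [[[0.5, 0.1], [0.2, 0.2], [-0.0, -0.7], [-0.7, 0.2]]]
4dof [ 0.0022 -0.0588  0.0148 -0.0008] [[[0.5, 0.1], [0.2, 0.2], [-0.0, -0.7], [-0.8, 0.2]]]
rack scene-only [ 0.521   0.2432 -1.1062] [[[0.3, 0.7], [-0.4, -0.3], [-0.1, -0.6], [0.2, 0.1]]] slot [[0.5546 0.1762 0.022 ]]
rack yaw fixed [0.5202 0.2428] slot [[0.5545 0.1761 0.022 ]]
```

```bash
python3 - <<'E'
from h import *
c1=lambda q:up(q,6,[145,225]);c3=lambda q:up(q,5,[365,140])
K=lambda a:[[.098*i,.055*j,.06] for i,j in a];S=[[.075,.045,.06],[.075,-.045,.06]]
T=lambda v,m:flat([*v,0],m)
ot=("top",K([(-1,1),(1,1),(1,-1),(-1,-1)])+S,c1([(47,275),(565,25),(700,312),(175,560),(517,82),(617,308)]))
os=("scene",K([(1,-1),(1,1),(-1,1)])+S,c3([(62,280),(287,412),(610,203),(308,373),(120,265)]))
for o in([ot],[os],[ot,os]):
    x,r=fit(o,T,[.52,.243,-1.1]);print(x,"slot",T(x,[[.075,0,.022]]))
# darkness centroid of the slot mouth, backprojected on z=.06
for n,f in(("top","top0"),("scene","scene0")):
    g=cv2.imread(f"pics/{f}.png").astype(float).sum(2)
    Q=proj(n,flat([.5195,.243,-1.0968,0],np.array([[.075+a,b,.06] for a,b in[(.012,.05),(.012,-.05),(-.012,-.05),(-.012,.05)]])))
    k=np.zeros(g.shape,np.uint8);cv2.fillPoly(k,[Q.round().astype(int)],1)
    med=np.median(g[k>0]);w=np.clip(med*.85-g,0,None)*k;ys,xs=np.nonzero(w)
    C0=np.average(np.c_[xs,ys],axis=0,weights=w[ys,xs])
    r=least_squares(lambda v:(proj(n,[[v[0],v[1],.06]])-C0).ravel(),[.55,.176])
    d=np.c_[xs,ys]-C0;cv=np.cov(d.T,aweights=w[ys,xs]);e=np.linalg.eigh(cv)[1][:,1]
    r2=least_squares(lambda v:(proj(n,[[v[0],v[1],.06]])-C0-20*e).ravel(),[.55,.176])
    dd=r2.x-r.x;print(n,C0,len(xs),"slot",r.x,"yaw y-axis",np.arctan2(dd[1],dd[0])%np.pi)
E
```

```text
[ 0.5176  0.2415 -1.1007] slot [[0.5516 0.1746 0.022 ]]
[ 0.52    0.2428 -1.0934] slot [[0.5544 0.1762 0.022 ]]
[ 0.5186  0.2424 -1.0951] slot [[0.5529 0.1758 0.022 ]]
top [238.6362 256.8656] 152 slot [0.5521 0.1765] yaw y-axis 0.4667867663251757
scene [407.0418 203.219 ] 128 slot [0.5543 0.1766] yaw y-axis 0.47453947583786116
```

```bash
cat > tg.py <<'E'
from to import *
def tg(P,yaw=.472):
    a=yaw+np.pi/2;y=np.array([np.cos(a),np.sin(a),0]);z=np.array([0,0,-1.])
    return to(P,np.c_[np.cross(y,z),y,z])
E
python3 -c "
from tg import *
print(tg([.5518,.1757,.121]))"
```

```text
(array([0.0084, 0.0059, 0.1786]), array([-0.0001,  0.0016, -0.0013]))
```

>>> apply_moves([
  [[0.008, 0.006, 0.06, 0, 0.0016, -0.0013, -1], [0.008, 0.006, 0.12, 0, 0.0016, -0.0013, -1], [0.008, 0.006, 0.16, 0, 0.0016, -0.0013, -1], [0.008, 0.006, 0.179, 0, 0.0016, -0.0013, -1], [0.008, 0.006, 0.179, 0, 0.0016, -0.0013, -1], [0.008, 0.006, 0.179, 0, 0.0016, -0.0013, -1], [0.008, 0.006, 0.179, 0, 0.0016, -0.0013, -1]],
])

```text
t: 8.03
tcp_pos: [0.5517, 0.1758, 0.1208]
eef_rot: [0.0, -0.234, 0.972, -0.0]
force: [0.1, 1.4, -2.2]
grip_width: 0.0139
grip_force: 80.4
```

```bash
python3 - <<'E'
from tg import *
s=state();print(s["t"],s["tcp_pos"],s["force"],s["joints"]);print(tg([.5518,.1757,.121]))
S=snapshot("scene");cv2.imwrite("pics/s4.png",S[:,:,::-1])
cv2.imwrite("pics/v4.png",cv2.resize(S[160:230,370:460,::-1],None,fx=8,fy=8,interpolation=2))
E
```

```text
8.0333 [0.5517 0.1758 0.1208] [ 0.1457  1.3862 -2.1705] [ 0.2879  0.494   1.8009 -0.0002  0.8466 -1.7547]
(array([-0.0002, -0.0003, -0.0007]), array([-0.,  0., -0.]))
```

View pics/v4.png

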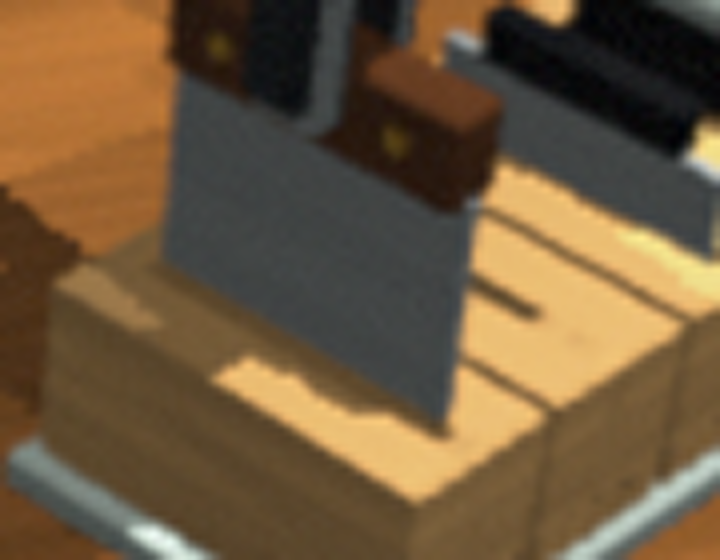

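The blade edge, (160,262) to (443,422), sits just over the slot line, and the slot end shows at about (447,432). That looks aligned to within 2 mm, so I'll feel my way down in small steps.

>>> apply_moves([
  [[0, 0, 0.004, 0, 0, 0, -1], [0, 0, 0.007, 0, 0, 0, -1], [0, 0, 0.01, 0, 0, 0, -1], [0, 0, 0.013, 0, 0, 0, -1], [0, 0, 0.016, 0, 0, 0, -1], [0, 0, 0.016, 0, 0, 0, -1]],
])

```text
t: 8.58
tcp_pos: [0.5518, 0.1757, 0.1182]
eef_rot: [0.0, -0.234, 0.972, -0.0]
force: [-7.9, -1.9, 25.7]
grip_width: 0.014
grip_force: 84.5
```

>>> apply_moves([
  [[0, -0.001, -0.004, 0, 0, 0, -1], [0, -0.002, -0.004, 0, 0, 0, -1], [0, -0.003, -0.004, 0, 0, 0, -1], [0, -0.004, -0.004, 0, 0, 0, -1], [0, -0.005, -0.004, 0, 0, 0, -1], [0, -0.005, 0, 0, 0, 0, -1], [0, -0.005, 0, 0, 0, 0, -1]],
])

```text
t: 9.17
tcp_pos: [0.5521, 0.1751, 0.1181]
eef_rot: [0.0, -0.234, 0.972, 0.001]
force: [-8.9, -0.3, 25.6]
grip_width: 0.0144
grip_force: 84.9
```

```bash
python3 - <<'E'
from tg import *
s=state();Rt=R.from_quat(s["eef_rot"],scalar_first=True);print(s["tcp_pos"],Rt.inv().apply(s["force"]),Rt.inv().apply(s["wrist_torque"]))
E
```

```text
[0.5521 0.1751 0.1181] [  8.0231   3.7877 -25.627 ] [-1.2475  1.4757 -0.0478]
```

>>> apply_moves([
  [[0, 0, -0.014, 0, 0, 0, -1], [0.005, -0.0025, -0.014, 0, 0, 0, -1], [0.005, -0.0025, -0.014, 0, 0, 0, -1], [0.005, -0.0025, -0.01, 0, 0, 0, -1], [0.005, -0.0025, -0.006, 0, 0, 0, -1], [0.005, -0.0025, -0.002, 0, 0, 0, -1], [0.005, -0.0025, 0, 0, 0, 0, -1], [0.005, -0.0025, 0, 0, 0, 0, -1]],
])

```text
t: 9.83
tcp_pos: [0.5504, 0.1727, 0.1143]
eef_rot: [-0.001, -0.234, 0.972, -0.0]
force: [0.2, 0.5, -1.9]
grip_width: 0.0141
grip_force: 80.4
```

```bash
cat > st.py <<'E'
from tg import *
s=state();Rt=R.from_quat(s["eef_rot"],scalar_first=True);p=s["tcp_pos"]
print(p,"X,Y",p[0]*.456-p[1]*.89,p[0]*.89+p[1]*.456,"F",Rt.inv().apply(s["force"]),"T",Rt.inv().apply(s["wrist_torque"]))
E
python3 st.py
```

```text
[0.5504 0.1727 0.1143] X,Y 0.09723693927536625 0.5685819906649229 F [-0.3638  0.3696  1.9392] T [ 0.0138 -0.112  -0.0058]
```

>>> apply_moves([
  [[0, 0, 0.008, 0, 0, 0, -1], [0, 0, 0.016, 0, 0, 0, -1], [0, 0, 0.024, 0, 0, 0, -1], [0, 0, 0.032, 0, 0, 0, -1], [0, 0, 0.032, 0, 0, 0, -1]],
])

```text
t: 10.25
tcp_pos: [0.5503, 0.1727, 0.1046]
eef_rot: [-0.001, -0.234, 0.972, -0.0]
force: [0.1, 0.3, -3.2]
grip_width: 0.0145
grip_force: 80.4
```

```bash
python3 st.py
```

```text
[0.5503 0.1727 0.1046] X,Y 0.09720147336969112 0.5685527113642148 F [-0.2325  0.1846  3.2311] T [-0.0034 -0.1351 -0.004 ]
```

>>> apply_moves([
  [[0, 0, 0.015, 0, 0, 0, -1], [0, 0, 0.03, 0, 0, 0, -1], [0, 0, 0.045, 0, 0, 0, -1], [0, 0, 0.06, 0, 0, 0, -1], [0, 0, 0.07, 0, 0, 0, -1], [0, 0, 0.076, 0, 0, 0, -1], [0, 0, 0.08, 0, 0, 0, -1], [0, 0, 0.083, 0, 0, 0, -1], [0, 0, 0.083, 0, 0, 0, -1]],
])

```text
t: 11.0
tcp_pos: [0.5504, 0.1728, 0.0806]
eef_rot: [-0.001, -0.234, 0.972, -0.0]
force: [-0.4, -0.5, -0.4]
grip_width: 0.014
grip_force: 80.8
```

```bash
python3 st.py
```

```text
[0.5504 0.1728 0.0806] X,Y 0.09723291179036425 0.5686647187562878 F [ 0.5424 -0.2735  0.4168] T [-0.1077  0.0783 -0.0203]
```

>>> apply_moves([
  [[0, 0, 0.003, 0, 0, 0, -1], [0, 0, 0.006, 0, 0, 0, -1], [0, 0, 0.006, 0, 0, 0, -1], [0, 0, 0.006, 0, 0, 0, -1]],
])

```text
t: 11.33
tcp_pos: [0.5505, 0.1728, 0.0804]
eef_rot: [-0.001, -0.234, 0.972, -0.0]
force: [-7.0, -1.8, 17.2]
grip_width: 0.0142
grip_force: 83.2
```

The blade is standing on the slot floor while held. I'll ease the pressure, open and retreat straight up.

>>> apply_moves([
  [[0, 0, -0.005, 0, 0, 0, -1], [0, 0, -0.005, 0, 0, 0, -1], [0, 0, -0.005, 0, 0, 0, -0.5], [0, 0, -0.005, 0, 0, 0, -0.3], [0, 0, -0.005, 0, 0, 0, -0.1], [0, 0, -0.005, 0, 0, 0, 0.1], [0, 0, -0.005, 0, 0, 0, 0.1], [0, 0, -0.005, 0, 0, 0, 0.1]],
])

```text
t: 12.0
tcp_pos: [0.5504, 0.1728, 0.0799]
eef_rot: [-0.001, -0.234, 0.972, -0.0]
force: [0.5, -0.4, 0.3]
grip_width: 0.0469
grip_force: 0.0
```

>>> apply_moves([
  [[0, 0, -0.05, 0, 0, 0, 0.1], [0, 0, -0.12, 0, 0, 0, 0.1], [0, 0, -0.22, 0, 0, 0, 0.1], [0, 0, -0.32, 0, 0, 0, 0.1], [0, 0, -0.42, 0, 0, 0, 0.1], [0, 0, -0.52, 0, 0, 0, 0.1], [0, 0, -0.62, 0, 0, 0, 0.1], [0, 0, -0.72, 0, 0, 0, 0.1], [0, 0, -0.72, 0, 0, 0, 0.1], [0, 0, -0.72, 0, 0, 0, 0.1]],
])

```text
t: 12.83
tcp_pos: [0.5518, 0.1732, 0.298]
eef_rot: [0.001, -0.234, 0.972, -0.0]
force: [-0.7, -0.2, -1.2]
grip_width: 0.047
grip_force: 0.0
```

```bash
python3 - <<'E'
from tg import *
s=state();print(s["t"],s["tcp_pos"],s["force"],s["grip_force"],np.abs(s["dq"]).max())
S=snapshot("scene");cv2.imwrite("pics/s5.png",S[:,:,::-1])
# numeric check: predicted handle patch is dark brown, and the region above is not
T=lambda m:flat([.553+.0,.1757,.472,.022],np.array(m)/1e3)
for z in(62,70,80,88,95):
    q=proj("scene",T([[0,y,z] for y in(-35,-20,0,20,35)])).round().astype(int)
    print(z,[S[b,a].tolist() for a,b in q])
E
```

```text
12.8333 [0.5518 0.1732 0.298 ] [-0.6774 -0.2033 -1.181 ] 0.0 0.05220201365644632
62 [[231, 190, 113], [62, 66, 66], [42, 26, 17], [89, 52, 28], [195, 148, 88]]
70 [[74, 69, 62], [59, 60, 60], [39, 25, 18], [98, 58, 30], [136, 104, 64]]
80 [[64, 66, 67], [43, 24, 15], [98, 58, 33], [226, 175, 107], [224, 175, 106]]
88 [[41, 27, 16], [35, 23, 9], [109, 69, 40], [222, 172, 104], [190, 146, 88]]
95 [[42, 26, 13], [62, 36, 21], [225, 176, 108], [224, 175, 108], [224, 175, 107]]
```

```bash
python3 - <<'E'
from h import *
S=cv2.imread("pics/s5.png")[:,:,::-1].astype(int)
m=(S[...,0]<150)&(S[...,0]>S[...,2]*1.9)&(S[...,0]<130)
for z0 in(.022,):
  T=lambda m:flat([.5535,.1757,-1.0988,z0],np.array(m)/1e3)
  for z in(30,50,55,62,70,80,84,90): 
    q=proj("scene",T([[8 if z>56 else 2,y,z] for y in(-47,-38,-20,0,20,38,47)])).round().astype(int)
    print(z,[S[b,a].tolist() for a,b in q])
  q=proj("scene",T([[x,y,z] for x in(-8,8) for y in(-42,42) for z in(58,84)]));print("pred box",q.min(0),q.max(0))
sub=m[140:230,370:450].astype(np.uint8);n,l,st,ce=cv2.connectedComponentsWithStats(sub)
for r in st[1:]: 
    if r[4]>60: print("brown comp",r[0]+370,r[1]+140,r[0]+r[2]+369,r[1]+r[3]+139,r[4])
E
```

```text
30 [[177, 141, 87], [238, 207, 127], [226, 177, 106], [231, 183, 111], [232, 185, 112], [231, 184, 112], [225, 174, 105]]
50 [[150, 94, 45], [63, 65, 66], [62, 66, 66], [63, 67, 66], [64, 67, 66], [63, 67, 67], [233, 186, 114]]
55 [[152, 94, 42], [58, 59, 59], [59, 61, 60], [55, 53, 52], [59, 60, 59], [64, 67, 67], [232, 185, 113]]
62 [[151, 96, 47], [76, 47, 27], [43, 32, 25], [45, 38, 29], [49, 42, 38], [54, 48, 46], [126, 110, 88]]
70 [[155, 99, 46], [38, 22, 10], [39, 21, 9], [40, 24, 13], [41, 24, 10], [43, 26, 15], [135, 104, 68]]
80 [[149, 95, 45], [40, 26, 18], [37, 20, 11], [38, 21, 11], [40, 24, 18], [41, 25, 17], [43, 23, 10]]
84 [[151, 96, 45], [44, 25, 9], [81, 48, 28], [69, 39, 23], [71, 40, 23], [52, 30, 15], [54, 36, 23]]
90 [[150, 95, 47], [145, 90, 42], [102, 59, 34], [101, 61, 36], [100, 60, 33], [101, 61, 35], [54, 32, 17]]
pred box [387.4165 170.9968] [430.3988 206.5099]
brown comp 388 171 436 203 644
brown comp 370 188 449 229 1332
```

The pixel check matches the model: upright handle and blade where they should be in the long slot.

```bash
python3 -c "
from station import *
print(sign_off())"
```

```text
the job is handed in; nothing more can be done
None
```

The wide scraper is standing blade down on the floor of the long slot, released, with the arm raised clear. The job is handed in at about 13 s, but sign-off returned no verdict, and I checked the final position only by matching the last picture to the model.

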